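# Clip the temperature sensor onto the blue tub and start the logger

### The job

Squeeze the orange sensor clip open to take it off its stand, and clip it onto the rim of the blue tub: it should grip the tub's wall firmly and upright, with its steel probe hanging inside the tub. Then push the red-tipped toggle on the grey data logger fully over to its other side to switch it on. Don't shove the tubs about, and leave the beaker, the wash bottle, the breadboard and the white tub as they are.

Things in the scene. Friction and masses are not known exactly. Their poses are not given: they have to be found in the camera images.
- clip: Orange sprung clip with a temperature probe, 65 g, like an upright clothes peg: handles above the pivot, jaws below. Origin on the pivot; z up, y along the pivot, x across the jaws towards the probe's side (white block, steel stem). Centred 5 mm thick stem 16 mm to +x, ending 72 mm below the pivot. Squeezed, both halves lean 0.285 rad: stem tip then 36 mm to the side, 65 mm below.
- clip_jaw (a joint): opening of the sprung clip, rad: about 0 gripping a 4 mm wall or its stand, -0.12 shut on nothing, 0.57 squeezed fully open (about 12 N on the handles, then a stop)
- clip_handles (a point): point midway between the clip's two handles, 25 mm above the pivot: where to squeeze, along the clip's x. Handles 22 mm wide (y), from 2 to 38 mm above the pivot; outer faces lean outward by 0.285 rad when shut (48 mm apart at the top), parallel and 28 mm apart when squeezed fully
- clip_mouth (a point): midpoint between the jaw pads when shut, 27 mm below the pivot. Black pads 18 mm wide, 20 to 34 mm below the pivot; gap 4 mm on a wall; squeezed fully 15 mm at the pads' top, 23 mm at the tips. The throat takes a wall's edge up to 8 mm below the pivot; on its stand the edge is 12 to 16 mm below it
- probe_tip (a point): lower end of the steel probe stem
- rack: fixed parking stand on which the clip starts: grey foot 110 x 120 x 12 mm with an upright aluminium plate 4 mm thick (across its x), 100 mm wide (along its y), top edge 112 mm above the bench. Origin: centre of the underside, z up.
- blue_tub: loose round open tub, blue, 150 mm outside diameter, 80 mm high, straight vertical wall 4 mm thick without a lip, floor 5 mm, 0.4 kg. Origin: centre of the underside, z up.
- white_tub: the same tub in white; leave alone. Origin: centre of the underside.
- logger: fixed grey data logger 130 x 120 x 45 mm with a dark screen on top and the red toggle. Origin: centre of the underside, z up; the toggle swings towards its +x (towards the screen).
- switch (a joint): angle of the red toggle, rad: 0 off (leaning to the logger's -x), 1.0 fully on (leaning to its +x); it stays where it is left
- switch_tip (a point): red ball at the tip of the toggle lever, 55 mm long, which stands on a small block on the logger's top
- beaker: small glass beaker, 50 mm diameter, 60 mm high, loose; leave alone. Origin: centre of the underside.
- wash_bottle: white wash bottle with red cap, 60 mm diameter, 150 mm high, loose; leave alone. Origin: centre of the underside.
- breadboard: white breadboard on a black plate, 120 x 80 x 13 mm, loose; leave alone. Origin: centre of the underside.
Things that resemble listed ones, but are neither listed nor needed, are in the scene too. What is shaped like the logger but green is not meant. Of the things that look like the clip, the larger one is meant.

How it is judged:
On the way, in this order (a step that is already met when the one before it is completed fails the run):
1. the clip is taken off its stand (distance between clip_mouth and rack above 0.16 m), for 0.1 s.
2. the clip grips the blue tub's rim, probe inside, and has been let go (horizontal distance between clip_mouth and blue_tub between 0.067 and 0.079 m and z of clip_mouth in the frame of blue_tub between 0.052 and 0.077 m and horizontal distance between probe_tip and blue_tub below 0.068 m and angle between clip's own z axis and vertical below 0.25 rad and value of joint clip_jaw between -0.07 and 0.15 rad and contact force between the fingers and clip below 0.2 N), for 0.3 s.
3. the toggle is pushed over (value of joint switch above 0.8 rad), for 0.1 s.
At the end, for the whole second after the job is handed in: The clip is released and still, its jaws on either side of the blue tub's wall (mouth 67 to 79 mm from the tub's axis, 3 to 28 mm below the rim), jaws held apart by the wall, within 0.25 rad of upright, the probe tip inside the tub; the tub stands upright and still; the toggle is past 0.8 rad (all of step 2 and value of joint switch above 0.8 rad and linear speed of each of clip, blue_tub below 0.02 m/s and angle between blue_tub's own z axis and vertical below 0.05 rad); the robot touches nothing.
It fails at once if the blue tub is shoved more than 50 mm (distance of blue_tub from where it was at the start of the episode above 0.05 m).
It fails at once if a tub is tipped (angle between any of blue_tub, white_tub's own z axis and vertical above 0.35 rad).
It fails at once if a bystander (white tub, beaker, wash bottle, breadboard) is moved more than 30 mm (distance of any of white_tub, beaker, wash_bottle, breadboard from where it was at the start of the episode above 0.03 m).
It also fails if it takes over 51 s, if anything falls off the work surface, if the arm or the gripper's body presses on something with over 40 N, if the wrist force passes 120 N, or if a joint passes its speed limit or range.

### The arm

A 6-joint arm with a two-finger parallel gripper is mounted at the origin on the work surface. World frame = base frame: x ahead of the robot, y to its left, z up, the work surface at z = 0. Lengths are in m, angles in rad, forces in N, time in s.
With the tool pointing down it reaches from about 0.275 to 1 m from the base axis. Payload 8.4 kg.
Tool frame: the origin (TCP) lies at the very end of the fingers, on their centre line; the grasp point (between the pads) lies robot.pinch_z behind it (robot.pinch_z is the distance from the TCP to the grasp point, in m); z points along the fingers, y is the line along which they close (so a half turn about z gives the same grasp; the last joint's range is limited). The gripper opens to 85 mm and grips with 20 to 120 N. Pads are 22 mm wide; open, the fingers measure 114 mm over their backs; the gripper's body (76 mm by 85 mm) begins 54 mm behind the grasp point. The pads swing forward as they close: fully open they stand 13 mm farther back than shut.
Start: joints at [-1.117, 0.353, 1.633, -0, 1.155, -0.002], TCP at [0.275, -0.561, 0.231] pointing down, gripper open.
Joint ranges: [-2.63, 2.63], [-0.92, 2.1], [0.06, 2.66], [-1.3, 4.44], [0, 2.69], [-3.02, 3.02]. Speed limits (rad/s): [2.22, 2.22, 2.79, 3.14, 3.14, 3.14].

### API

Orientations are given as a unit quaternion [x, y, z, w].
In Python, from cell import robot gives the robot as it stands. The module is installed in compiled form; this text tells all that it offers.
- The arm moves only by the shell command python3 -m crank 'ROWS' [FORCE]. ROWS is JSON, a list of rows, each an object of numbers: "hand": the opening, from 0 (shut) to 1 (fully open); "dx", "dy", "dz": the shift along the tool's x, y, z each as a share of 1 m, from -1 to 1; "yaw": the turn about the tool's z as a share of pi/2 rad, from -1 to 1. In form: [{"hand": .., "dx": .., "dy": .., "dz": .., "yaw": ..}, ...]. A call has 1 to 8 rows; each row is the pose to reach, as a shift and turn from the pose commanded when the call began, along the tool's axes at that moment; what a row does not reach only later rows make up. A row lasts 1/10 s, in which the tool goes at most 50 mm and 8.59 degrees, less where a joint would pass 70% of its speed; a pose out of reach is approached as far as the arm can. A call with a number of a shift or a turn outside -1 to 1 is refused whole. A call with a gripper value outside its range is refused whole. The fingers move at their own pace and stop on an object; FORCE is the grip in N (left out, the last holds). Time passes only in rows, so rows that repeat a pose let the fingers close. It gives the time, the measured TCP pose, the force, the opening and the grip force at its end, in the units of the state.
- robot.get_state(): the state, without advancing time (a new reading comes with each control period).
- robot.capture(name): name is "side" or "top" or "wrist"; returns a dict with "frame" (384x512x3 uint8, red, green, blue), "vertical_fov" (degrees; the focal length in pixels is half the picture's height over the tangent of half this angle, whatever the lens; pixels are square), "cx", "cy" (the principal point, pixels), "R" (3x3) and "t" (3): a world point X has camera coordinates R X + t; the wrist camera has in their place "tool_from_camera" (4x4, takes a point from camera to tool coordinates, whose origin is the TCP and whose axes are the flange's). Camera axes: x right, y down, z forward; pixel columns grow to the right and rows downward; lengths in m; the calibration is good to about 2 mm. The wrist camera is an equidistant fisheye: a pixel r from the principal point sees the ray r / f radians off the axis. A picture is of the moment at which its call begins: read the wrist's pose just before it. There is no depth.
- robot.finish_job(): hands the job in; it is judged then, once.
Trained networks look in the newest picture that a camera, given by its name, has taken for a name from the list of things; names that differ only in an ending like _2 or _b are one class to them, and where a whole thing is asked for, a point or a joint stands for the part that bears it (a point fixed in the world has none). Each returns a list of dicts, best first, with "p" (0 to 1); they miss things now and then, are a little off and sometimes report something else, mostly with a low value. They report only what shows in the picture. A call takes as long as a camera call. They do not tell look-alikes from the thing itself.
- robot.spot_in(camera, thing): "point" ([column, row] in pixels, amid what is visible of it).
The state is a dict: "time": time; "joints": joint angles; "joint_velocities": joint speeds; "joint_torque": joint torques, N m; "tcp_pos": TCP position; "tcp_rot": TCP orientation; "force": force on the tool from outside, world axes, zero at the start; "torque": the same for the moment, N m; "finger_gap": finger opening in m; "gripper_force": force on a finger pad.
Only numpy, scipy, OpenCV 4.12 (cv2) and the standard library are available. Lean on these libraries where they do the work, as an engineer would, in place of code of your own. Each camera call takes 0.05 s, during which the arm holds its last target. There are 200 camera calls.

## Working session

There is one attempt and no reset: what is moved stays moved. The work goes in short steps, Python scripts to look and compute and a shell command to move; the robot and the scene stay as the last step left them, time stands still between calls to the robot, and variables do not carry over. Pictures are saved under pics/ and viewed, at most 13 in all, crops included, and the job is handed in when it is done.

```bash
mkdir -p pics
cat > h.py <<'E'
import numpy as np, cv2
from cell import robot
from scipy.spatial.transform import Rotation as Ro
def cal(c):
    H,W=c["frame"].shape[:2]; f=H/2/np.tan(np.radians(c["vertical_fov"])/2); return f,c["cx"],c["cy"]
def ray(c,px,st=None):
    f,cx,cy=cal(c); u=np.array([px[0]-cx,px[1]-cy])
    if "R" in c:
        R=np.array(c["R"]);t=np.array(c["t"]); d=R.T@np.array([u[0]/f,u[1]/f,1]); o=-R.T@t
    else:
        r=np.linalg.norm(u); a=r/f; d=np.r_[np.sin(a)*u/max(r,1e-9),np.cos(a)]
        T=np.array(c["tool_from_camera"]); Rt=Ro.from_quat(st["tcp_rot"]).as_matrix()
        d=Rt@T[:3,:3]@d; o=np.array(st["tcp_pos"])+Rt@T[:3,3]
    return o,d/np.linalg.norm(d)
def atz(c,px,z,st=None):
    o,d=ray(c,px,st); return o+d*(z-o[2])/d[2]
def proj(c,X,st=None):
    f,cx,cy=cal(c); X=np.array(X,float)
    if "R" in c:
        p=np.array(c["R"])@X+np.array(c["t"]); return np.array([cx+f*p[0]/p[2],cy+f*p[1]/p[2]])
    T=np.array(c["tool_from_camera"]);Rt=Ro.from_quat(st["tcp_rot"]).as_matrix()
    p=T[:3,:3].T@(Rt.T@(X-np.array(st["tcp_pos"]))-T[:3,3]); r=np.hypot(p[0],p[1]); a=np.arctan2(r,p[2])
    return np.array([cx,cy])+f*a*p[:2]/max(r,1e-9)
def meet(r1,r2):
    (o1,d1),(o2,d2)=r1,r2; A=np.c_[d1,-d2]; s=np.linalg.lstsq(A,o2-o1,rcond=None)[0]
    a,b=o1+s[0]*d1,o2+s[1]*d2; return (a+b)/2,np.linalg.norm(a-b)
def save(c,n,box=None,k=1):
    im=c["frame"][...,::-1]
    if box: im=im[box[1]:box[3],box[0]:box[2]]
    cv2.imwrite(f"pics/{n}.png",cv2.resize(im,None,fx=k,fy=k,interpolation=cv2.INTER_CUBIC))
E
python3 - <<'E'
from h import *
import pickle
st=robot.get_state();print(st["tcp_pos"],st["tcp_rot"],st["force"],robot.pinch_z)
C={}
for n in("side","top"):
    c=C[n]=robot.capture(n)
    o=ray(c,(256,192));print(n,o)
    for t in("clip","clip_handles","clip_mouth","probe_tip","rack","blue_tub","white_tub","logger","switch","switch_tip","beaker","wash_bottle","breadboard"):
        print(t,[(np.round(q["point"]).astype(int).tolist(),round(q["p"],2),np.round(atz(c,q["point"],0.05)[:2],3).tolist()) for q in robot.spot_in(n,t)[:4]])
cv2.imwrite("pics/a_side.png",cv2.resize(C["side"]["frame"][...,::-1],(800,600)))
cv2.imwrite("pics/a_top.png",cv2.resize(C["top"]["frame"][...,::-1],(800,600)))
pickle.dump(C,open("C.pkl","wb"))
E
```

```text
[ 0.27489346 -0.5607499   0.23055081] [ 9.74145528e-01  2.25920307e-01 -1.47611606e-04 -6.95436794e-04] [-0.05385622 -0.3006714  -0.07722795] 0.0187
side (array([-0.08833494,  0.92455924,  0.82435213]), array([ 0.4125831 , -0.74455163, -0.52480287]))
clip [([250, 318], 0.64, [0.238, 0.353]), ([196, 263], 0.58, [0.477, 0.259]), ([200, 296], 0.51, [0.39, 0.357])]
clip_handles [([252, 315], 0.73, [0.24, 0.344]), ([199, 260], 0.57, [0.476, 0.245])]
clip_mouth [([250, 315], 0.64, [0.243, 0.345]), ([198, 260], 0.49, [0.479, 0.248])]
probe_tip [([200, 261], 0.68, [0.472, 0.248]), ([254, 314], 0.46, [0.237, 0.336])]
rack [([200, 298], 0.77, [0.386, 0.363])]
blue_tub [([235, 197], 0.66, [0.57, -0.102])]
white_tub [([189, 232], 0.65, [0.584, 0.155])]
logger [([295, 187], 0.8, [0.407, -0.284]), ([318, 170], 0.7, [0.386, -0.464]), ([263, 178], 0.58, [0.548, -0.282])]
switch [([307, 170], 0.41, [0.424, -0.435])]
switch_tip [([307, 170], 0.61, [0.422, -0.437])]
beaker [([259, 223], 0.54, [0.415, -0.008])]
wash_bottle [([140, 267], 0.87, [0.606, 0.353])]
breadboard [([265, 177], 0.85, [0.546, -0.29
[... 186 characters left out ...]
ip_handles [([154, 249], 0.58, [0.263, 0.308])]
clip_mouth [([276, 177], 0.65, [0.559, -0.117]), ([150, 204], 0.5, [0.429, 0.344]), ([153, 160], 0.5, [0.597, 0.355])]
probe_tip [([150, 204], 0.62, [0.426, 0.346]), ([158, 246], 0.5, [0.276, 0.297])]
rack [([154, 210], 0.9, [0.408, 0.328])]
blue_tub [([278, 173], 0.87, [0.573, -0.124])]
white_tub [([207, 166], 0.78, [0.585, 0.148])]
logger [([330, 213], 0.74, [0.431, -0.323]), ([380, 234], 0.6, [0.365, -0.504])]
switch []
switch_tip [([154, 210], 0.53, [0.407, 0.328]), ([335, 228], 0.4, [0.379, -0.343])]
beaker [([246, 213], 0.7, [0.414, -0.014])]
wash_bottle [([153, 160], 0.74, [0.597, 0.352])]
breadboard [([342, 174], 0.71, [0.584, -0.365])]
```

View pics/a_side.png

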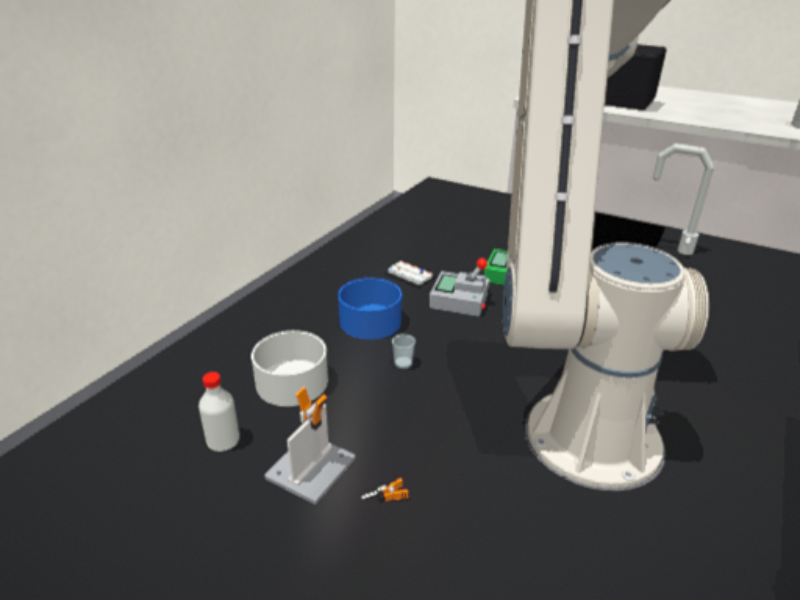

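View pics/a_top.png

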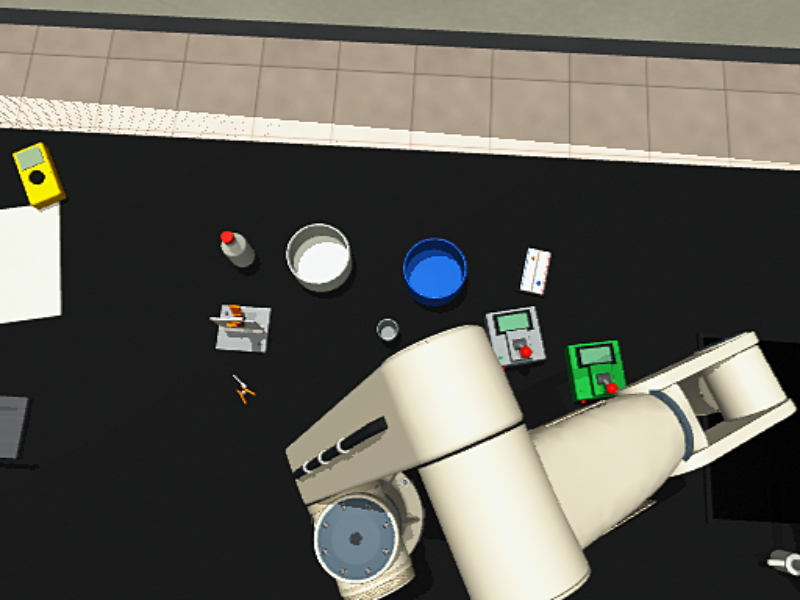

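The side picture shows the large clip on the grey rack at about (312,405) and the small look-alike lying at (390,490). The blue tub is at (370,307) and the grey logger's toggle at (482,263). In the top picture the rack is at (243,328), the tub at (435,270) and the red ball at (526,352). The rack plate runs roughly along world y. I'll move towards the clip.

```bash
R='x'; python3 -m crank '[{"hand":1,"dx":0.469,"dy":-0.672,"dz":-0.1,"yaw":-0.71},{"hand":1,"dx":0.469,"dy":-0.672,"dz":-0.1,"yaw":-0.71},{"hand":1,"dx":0.469,"dy":-0.672,"dz":-0.1,"yaw":-0.71},{"hand":1,"dx":0.469,"dy":-0.672,"dz":-0.1,"yaw":-0.71},{"hand":1,"dx":0.469,"dy":-0.672,"dz":-0.1,"yaw":-0.71},{"hand":1,"dx":0.469,"dy":-0.672,"dz":-0.1,"yaw":-0.71},{"hand":1,"dx":0.469,"dy":-0.672,"dz":-0.1,"yaw":-0.71},{"hand":1,"dx":0.469,"dy":-0.672,"dz":-0.1,"yaw":-0.71}]' 20
python3 - <<'E'
from h import *
st=robot.get_state();print(st["time"],st["joints"])
R=Ro.from_quat(st["tcp_rot"]).as_matrix();p=np.array(st["tcp_pos"]);print(p,np.round(R,3))
print("to go",R.T@(np.array([.40,.25,.33])-p))
E
```

```text
time: 2.2
tcp_pos: [0.3357, -0.1671, 0.2802]
tcp_rot: [0.705, 0.709, 0.0, 0.0]
force: [0.4, 0.1, 0.2]
finger_gap: 0.086
gripper_force: 0.0
2.2 [-4.65960830e-01 -1.12718620e-01  2.05866737e+00  1.45200222e-04
  1.19458303e+00 -4.71202669e-01]
[ 0.33567204 -0.16707695  0.28024498] [[-0.005  1.     0.001]
 [ 1.     0.005 -0.   ]
 [-0.     0.001 -1.   ]]
to go [ 0.41671958  0.06654124 -0.0498386 ]
```

```bash
python3 -m crank '[{"hand":1,"dx":0.417,"dy":0.067,"dz":-0.05},{"hand":1,"dx":0.417,"dy":0.067,"dz":-0.05},{"hand":1,"dx":0.417,"dy":0.067,"dz":-0.05},{"hand":1,"dx":0.417,"dy":0.067,"dz":-0.05},{"hand":1,"dx":0.417,"dy":0.067,"dz":-0.05},{"hand":1,"dx":0.417,"dy":0.067,"dz":-0.05},{"hand":1,"dx":0.417,"dy":0.067,"dz":-0.05},{"hand":1,"dx":0.417,"dy":0.067,"dz":-0.05}]'
python3 - <<'E'
from h import *
import pickle
st=robot.get_state();c=robot.capture("wrist");print(st["time"],st["tcp_pos"],np.round(c["tool_from_camera"],3),cal(c))
for n,X in dict(plateTop=[.41,.33,.112],clip=[.42,.33,.13]).items(): print(n,proj(c,X,st))
for t in("clip","clip_handles","rack","clip_mouth"): print(t,[(np.round(q["point"]).tolist(),q["p"],atz(c,q["point"],.14,st)) for q in robot.spot_in("wrist",t)[:3]])
pickle.dump((c,st),open("w1.pkl","wb")); cv2.imwrite("pics/w1.png",cv2.resize(c["frame"][...,::-1],(800,600)))
C=pickle.load(open("C.pkl","rb")); f=lambda n,b:cv2.resize(C[n]["frame"][b[1]:b[3],b[0]:b[2],::-1],(400,400),interpolation=cv2.INTER_CUBIC)
cv2.imwrite("pics/crop.png",np.hstack([f("side",(160,240,240,320)),f("top",(125,180,185,240))]))
E
```

```text
2.2 [ 0.33567204 -0.16707695  0.28024498] [[-0.    -0.963 -0.27   0.067]
 [ 1.    -0.    -0.001  0.   ]
 [ 0.001 -0.27   0.963 -0.144]
 [ 0.     0.     0.     1.   ]] (np.float64(297.3186396354542), 252.61297289458403, 192.3228217882859)
plateTop [ 307.80148494 -166.09064325]
clip [ 316.8851538  -173.24888316]
clip []
clip_handles []
rack []
clip_mouth []validation failed for argument at $[0]...
```

View pics/w1.png

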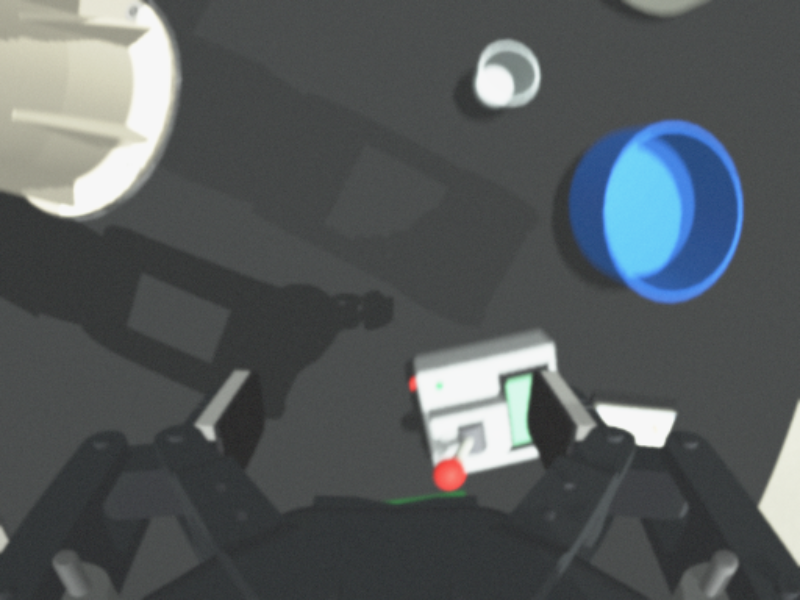

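View pics/crop.png

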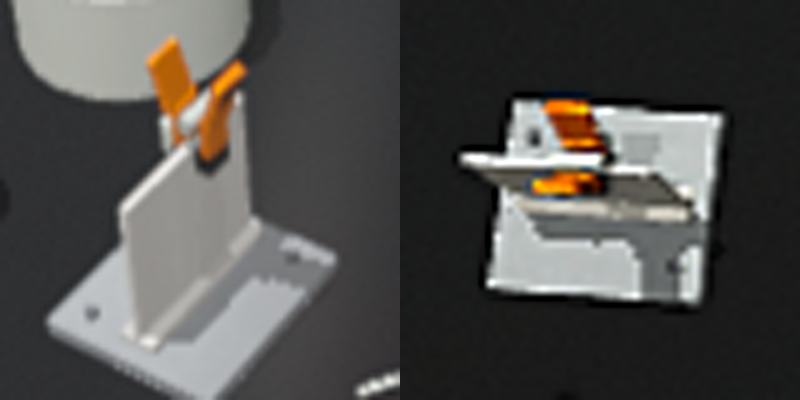

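The wrist picture, taken before the refused move, shows the logger at (485,405) with its ball at (449,474) and the tub rim at about (673,212). The crops show the clip straddling the plate, but not which side the probe is on. Rows need every key, so I'll repeat the move with yaw included.

```bash
python3 -m crank '[{"hand":1,"dx":0.417,"dy":0.067,"dz":-0.05,"yaw":0},{"hand":1,"dx":0.417,"dy":0.067,"dz":-0.05,"yaw":0},{"hand":1,"dx":0.417,"dy":0.067,"dz":-0.05,"yaw":0},{"hand":1,"dx":0.417,"dy":0.067,"dz":-0.05,"yaw":0},{"hand":1,"dx":0.417,"dy":0.067,"dz":-0.05,"yaw":0},{"hand":1,"dx":0.417,"dy":0.067,"dz":-0.05,"yaw":0},{"hand":1,"dx":0.417,"dy":0.067,"dz":-0.05,"yaw":0},{"hand":1,"dx":0.417,"dy":0.067,"dz":-0.05,"yaw":0}]'
python3 - <<'E'
from h import *
import pickle
c0,s0=pickle.load(open("w1.pkl","rb"))
# blue rim from the previous picture: colour mask outline, fit circle at z=.08
st=robot.get_state();c=robot.capture("wrist");print(st["time"],st["tcp_pos"],st["joints"])
for t in("clip","clip_handles","rack"): print(t,[(np.round(q["point"]).tolist(),round(q["p"],2),atz(c,q["point"],.14,st)) for q in robot.spot_in("wrist",t)[:3]])
pickle.dump((c,st),open("w2.pkl","wb")); cv2.imwrite("pics/w2.png",cv2.resize(c["frame"][...,::-1],(800,600)))
from scipy.optimize import least_squares
h=cv2.cvtColor(c0["frame"],cv2.COLOR_RGB2HSV); m=((h[...,0]>95)&(h[...,0]<125)&(h[...,1]>120)).astype(np.uint8)
m=cv2.morphologyEx(m,cv2.MORPH_OPEN,np.ones((3,3))); cs=max(cv2.findContours(m,0,1)[0],key=cv2.contourArea)
hull=cv2.convexHull(cs)[:,0]; 
# model silhouette: hull of projections of top & bottom outer circles
a=np.linspace(0,6.283,72)
def sil(p):
    P=[proj(c0,[p[0]+.075*np.cos(t),p[1]+.075*np.sin(t),z],s0) for z in(0,.08) for t in a]
    return cv2.convexHull(np.float32(P))
def res(p):
    s=sil(p); return [cv2.pointPolygonTest(s,(float(u)+0.,float(v)),True) for u,v in hull]
r=least_squares(res,[.57,-.12],diff_step=1e-3);print("tub",r.x,np.abs(r.fun).mean())
print("ball@.1",atz(c0,(449*.64,474*.64),.1,s0))
E
```

```text
time: 3.25
tcp_pos: [0.4, 0.2241, 0.3267]
tcp_rot: [0.708, 0.706, -0.0, 0.0]
force: [0.8, -0.4, -0.6]
finger_gap: 0.0852
gripper_force: 0.0
3.25 [0.39996918 0.22414473 0.32673128] [ 5.07940204e-01 -7.53455387e-04  1.85121045e+00 -5.77936590e-04
  1.29121953e+00  5.10953480e-01]
clip [([268.0, 87.0], 0.83, array([0.41649823, 0.31810238, 0.14      ])), ([165.0, 99.0], 0.68, array([0.30199955, 0.30777663, 0.14      ])), ([265.0, 294.0], 0.33, array([0.41595698, 0.05684689, 0.14      ]))]
clip_handles [([266.0, 87.0], 0.98, array([0.41441843, 0.31786227, 0.14      ])), ([171.0, 98.0], 0.82, array([0.30819869, 0.30933876, 0.14      ]))]
rack [([260.0, 78.0], 0.91, array([0.40865014, 0.32872011, 0.14      ]))]
tub [ 0.57652275 -0.1183906 ] 1.2637537080172045
ball@.1 [ 0.38326223 -0.34521068  0.1       ]
```

View pics/w2.png

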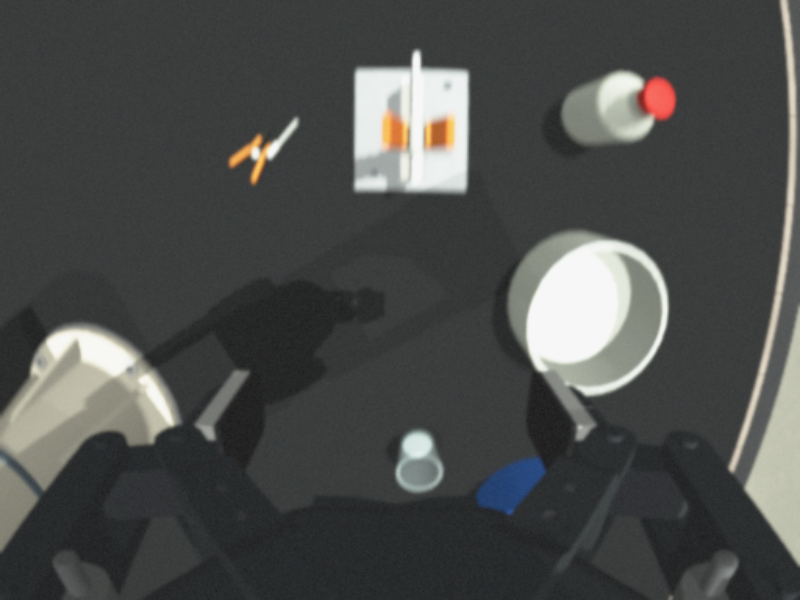

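Run:
```python
from h import *
import pickle
c,st=pickle.load(open("w2.pkl","rb"))
h=cv2.cvtColor(c["frame"],cv2.COLOR_RGB2HSV); m=((h[...,0]>5)&(h[...,0]<22)&(h[...,1]>140)).astype(np.uint8)
n,l,s,ce=cv2.connectedComponentsWithStats(m)
for i in range(1,n):
    if s[i,4]>20: 
        x,y,w,hh=s[i,:4]; print(s[i]); print([np.round(atz(c,q,.163,st)[:2],4) for q in((x,y),(x+w,y+hh))])
# plate top edge
g=c["frame"].astype(int).min(2)
for v in(40,50,60,105,112):
    row=g[v,235:295]; print(v,row[20:48].tolist())
for X in([.413,.318,.151],[.41,.318,.112]): print(proj(c,X,st))
C=pickle.load(open("C.pkl","rb"))["side"]
for z in (.163,.126): print(z,[proj(C,[.413+d,.318,z]).round(0).tolist() for d in(-.024,.024)])
```

```text
[246  75  15  18 212]
[array([0.3936, 0.3289]), array([0.4087, 0.3101])]
[272  77  18  16 229]
[array([0.42  , 0.3269]), array([0.4384, 0.3105])]
[147  87  21  20 138]
[array([0.2883, 0.3214]), array([0.3115, 0.2983])]
[161  92  11  26 100]
[array([0.3041, 0.3148]), array([0.3156, 0.2864])]
40 [58, 56, 60, 62, 58, 62, 60, 78, 135, 225, 247, 247, 246, 227, 142, 79, 61, 56, 59, 57, 59, 58, 57, 58, 61, 60, 60, 57]
50 [235, 239, 244, 246, 246, 245, 241, 220, 200, 236, 247, 247, 247, 247, 246, 244, 240, 237, 237, 236, 237, 238, 238, 237, 237, 238, 238, 237]
60 [175, 197, 224, 233, 236, 233, 225, 199, 198, 240, 247, 247, 247, 247, 247, 246, 238, 237, 238, 238, 238, 238, 237, 237, 237, 237, 239, 237]
105 [182, 211, 229, 236, 236, 231, 217, 187, 219, 245, 247, 247, 247, 247, 246, 240, 232, 233, 235, 236, 236, 237, 236, 237, 237, 237, 238, 239]
112 [180, 209, 227, 233, 231, 227, 209, 188, 225, 246, 247, 247, 247, 247, 245, 238, 232, 235, 236, 237, 237, 237, 237, 238, 238, 238, 238, 238]
[264.7001088   86.35680438]
[260.87349684  89.00218717]
0.163 [[207.0, 255.0], [192.0, 249.0]]
0.126 [[207.0, 266.0], [193.0, 260.0]]
```

The wrist picture shows the clip square to world axes, with its handles at about (395,132) and (441,132), and the plate between them. The side crop shows no stem on the plate's near face (-x), so the probe must be on +x. That puts the clip at (0.416, 0.319), and I'll approach it now.

```bash
python3 -m crank '[{"hand":1,"dx":0.048,"dy":0.008,"dz":0.01,"yaw":0},{"hand":1,"dx":0.095,"dy":0.016,"dz":0.025,"yaw":0},{"hand":1,"dx":0.095,"dy":0.016,"dz":0.07,"yaw":0},{"hand":1,"dx":0.095,"dy":0.016,"dz":0.09,"yaw":0},{"hand":1,"dx":0.095,"dy":0.016,"dz":0.09,"yaw":0}]'
python3 - <<'E'
from h import *
import pickle
st=robot.get_state();c=robot.capture("wrist");print(st["tcp_pos"])
print([(q["point"],q["p"],atz(c,q["point"],.151,st)) for q in robot.spot_in("wrist","clip_handles")[:2]])
T=np.array(st["tcp_pos"]); print("tcp axis px at z",[proj(c,[T[0],T[1],z],st).round(1).tolist() for z in(.163,.151,.126)])
save(c,"w3",(130,80,390,300),3)
h=cv2.cvtColor(c["frame"],cv2.COLOR_RGB2HSV); m=((h[...,0]>5)&(h[...,0]<22)&(h[...,1]>140)).astype(np.uint8)
n,l,s,ce=cv2.connectedComponentsWithStats(m)
for i in range(1,n):
    if s[i,4]>40:
        x,y,w,hh=s[i,:4]; print(s[i],[np.round(atz(c,q,.163,st)[:2],4) for q in((x,y),(x+w,y+hh))])
E
```

```text
time: 3.95
tcp_pos: [0.4139, 0.3151, 0.2334]
tcp_rot: [0.708, 0.706, -0.003, -0.0]
force: [0.2, -0.7, 0.4]
finger_gap: 0.0854
gripper_force: 0.0
[0.41391043 0.31511894 0.23337535]
[([143.3, 160.3], 0.72, array([0.32534393, 0.34562497, 0.151     ])), ([256.6, 188.8], 0.62, array([0.41663676, 0.32152721, 0.151     ]))]
tcp axis px at z [[253.1, 201.2], [253.2, 196.6], [253.3, 188.4]]
[118 156  23  21 103] [array([0.3085, 0.3517]), array([0.327 , 0.3345])]
[134 169  11  21  84] [array([0.3216, 0.341 ]), array([0.3294, 0.3241])]
[223 171  25  41 715] [array([0.3918, 0.3384]), array([0.41  , 0.3064])]
[263 171  25  41 673] [array([0.4212, 0.3383]), array([0.4407, 0.3063])]
```

View pics/w3.png

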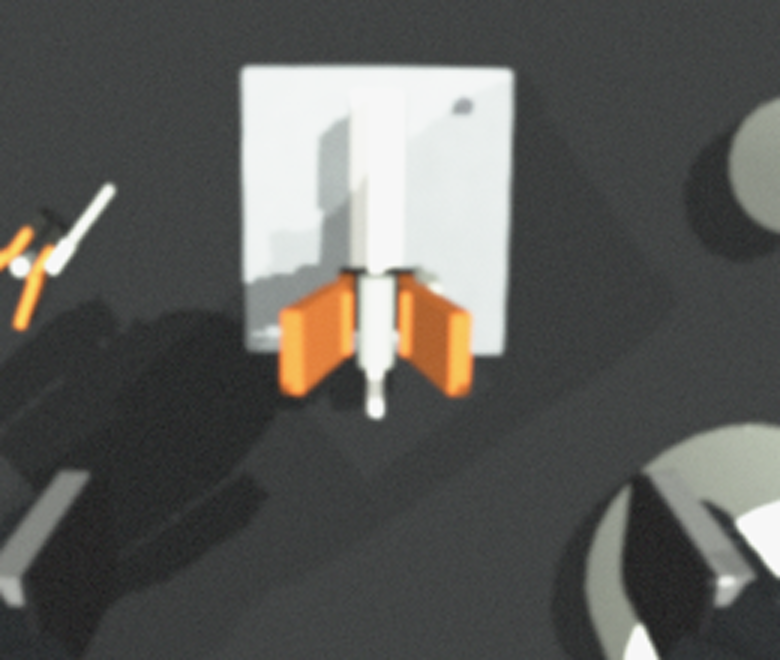

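The crop shows the handles at (315,345) and (435,345), symmetric about the pivot, with the white probe block at (430,275) on +x. I'll descend and squeeze.

```bash
python3 -m crank '[{"hand":1,"dx":0,"dy":0,"dz":0.05,"yaw":0},{"hand":1,"dx":0,"dy":0,"dz":0.085,"yaw":0},{"hand":1,"dx":0,"dy":0,"dz":0.104,"yaw":0},{"hand":1,"dx":0,"dy":0,"dz":0.104,"yaw":0},{"hand":0.6,"dx":0,"dy":0,"dz":0.104,"yaw":0},{"hand":0,"dx":0,"dy":0,"dz":0.104,"yaw":0},{"hand":0,"dx":0,"dy":0,"dz":0.104,"yaw":0},{"hand":0,"dx":0,"dy":0,"dz":0.104,"yaw":0}]' 30; python3 -m crank '[{"hand":0,"dx":0,"dy":0,"dz":0,"yaw":0},{"hand":0,"dx":0,"dy":0,"dz":0,"yaw":0},{"hand":0,"dx":0,"dy":0,"dz":0,"yaw":0},{"hand":0,"dx":0,"dy":0,"dz":0,"yaw":0}]' 30
```

```text
time: 4.85
tcp_pos: [0.4152, 0.3187, 0.1338]
tcp_rot: [0.707, 0.707, 0.001, 0.0]
force: [0.2, -0.1, -1.4]
finger_gap: 0.0283
gripper_force: 11.6
time: 5.25
tcp_pos: [0.4147, 0.3184, 0.1327]
tcp_rot: [0.707, 0.707, -0.0, -0.0]
force: [-0.0, 0.8, -1.2]
finger_gap: 0.027
gripper_force: 36.1
```

```bash
python3 -m crank '[{"hand":0,"dx":0,"dy":0,"dz":-0.02,"yaw":0},{"hand":0,"dx":0,"dy":0,"dz":-0.05,"yaw":0},{"hand":0,"dx":0,"dy":0,"dz":-0.09,"yaw":0},{"hand":0,"dx":0,"dy":0,"dz":-0.13,"yaw":0},{"hand":0,"dx":0,"dy":0,"dz":-0.15,"yaw":0},{"hand":0,"dx":0,"dy":0,"dz":-0.15,"yaw":0},{"hand":0,"dx":0,"dy":0,"dz":-0.15,"yaw":0}]'
python3 - <<'E'
from h import *
st=robot.get_state();w=robot.capture("wrist");s=robot.capture("side");print(st["tcp_pos"],st["force"])
T=np.array(st["tcp_pos"]);print(proj(s,T))
a=cv2.resize(w["frame"][80:340,130:390,::-1],(400,400));p=proj(s,T).astype(int);x,y=p
b=cv2.resize(s["frame"][y-60:y+60,x-60:x+60,::-1],(400,400),interpolation=2);cv2.imwrite("pics/w4.png",np.hstack([a,b]))
E
```

```text
time: 5.95
tcp_pos: [0.4145, 0.3183, 0.2825]
tcp_rot: [0.707, 0.707, 0.0, -0.0]
force: [-1.0, 0.4, -1.7]
finger_gap: 0.0268
gripper_force: 36.0
[0.41454315 0.31830511 0.28246168] [-0.96898567  0.35755929 -1.66456703]
[195.31597449 213.68199003]
```

View pics/w4.png

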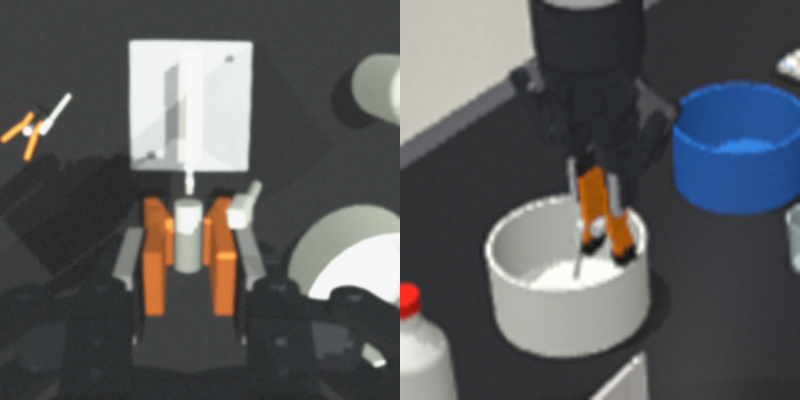

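The left half shows both handles pressed flat in the fingers and the white block at (240,215), on +x. The right half shows the clip hanging upright. I'll carry it towards the blue tub.

```bash
python3 -m crank '[{"hand":0,"dx":-0.04,"dy":0.008,"dz":0,"yaw":0},{"hand":0,"dx":-0.09,"dy":0.016,"dz":0,"yaw":0},{"hand":0,"dx":-0.14,"dy":0.026,"dz":0,"yaw":0},{"hand":0,"dx":-0.19,"dy":0.036,"dz":0,"yaw":0},{"hand":0,"dx":-0.24,"dy":0.046,"dz":0,"yaw":0},{"hand":0,"dx":-0.28,"dy":0.056,"dz":0,"yaw":0},{"hand":0,"dx":-0.3,"dy":0.06,"dz":0,"yaw":0},{"hand":0,"dx":-0.3,"dy":0.06,"dz":0,"yaw":0}]'
cat > tub.py <<'E'
from h import *
from scipy.optimize import least_squares
a=np.linspace(0,6.283,90)
def tub(c,st,x0=(.575,-.119)):
    h=cv2.cvtColor(c["frame"],cv2.COLOR_RGB2HSV); m=((h[...,0]>95)&(h[...,0]<125)&(h[...,1]>110)&(h[...,2]>60)).astype(np.uint8)
    m=cv2.morphologyEx(m,cv2.MORPH_OPEN,np.ones((3,3))); cs=max(cv2.findContours(m,0,1)[0],key=cv2.contourArea)
    hull=cv2.convexHull(cs)[:,0]; hull=np.array([cs[np.abs(cs[:,0]-q).sum(1).argmin(),0] for q in hull]); print(hull.min(0),hull.max(0))
    def res(p):
        s=cv2.convexHull(np.float32([proj(c,[p[0]+.075*np.cos(t),p[1]+.075*np.sin(t),z],st) for z in(0,.08) for t in a]))
        return [cv2.pointPolygonTest(s,(float(u),float(v)),True) for u,v in hull]
    r=least_squares(res,x0,diff_step=1e-3,loss="soft_l1");print("tub",r.x,np.round(res(r.x),1).tolist());return r.x
E
python3 - <<'E'
from tub import *
import pickle
st=robot.get_state();c=robot.capture("wrist");print(st["time"],st["tcp_pos"]); pickle.dump((c,st),open("w5.pkl","wb"))
save(c,"w5",None,1.5); tub(c,st)
t=robot.capture("top"); tub(t,None)
E
```

```text
time: 6.85
tcp_pos: [0.4745, 0.016, 0.2813]
tcp_rot: [0.708, 0.706, -0.001, -0.001]
force: [-0.4, -0.2, -1.1]
finger_gap: 0.0273
gripper_force: 36.1
6.85 [0.47447193 0.01599523 0.28132089]
[294 200] [378 274]
tub [ 0.57682327 -0.12276573] [-0.1, 0.1, 0.1, 0.2, 0.3, 0.4, -0.2, 0.3, 0.4, 0.4, 0.2, 0.4, 1.1, 29.5, 33.6, 36.8, 38.8, 41.3, 41.7, 21.5, 19.1, 13.3, 6.2, 3.0, 0.4, -0.1, -0.8, -0.4]
[258 152] [297 195]
tub [ 0.57479635 -0.1225475 ] [0.4, 0.4, 2.9, 0.6, -0.3, -0.0, 0.7, 1.0, 0.7, 0.5, 0.1, 0.1, -0.0, 0.4, 2.2, 1.1, 0.2, 0.2, 0.9, 0.4, 0.3]
```

View pics/w5.png

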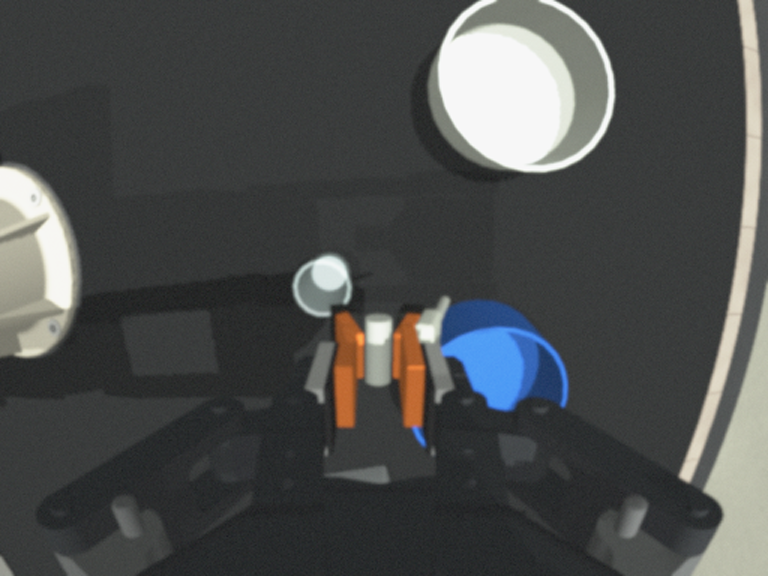

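The picture shows the squeezed clip at (380,360), with its probe side facing the blue tub at (490,370). Wrist and top cameras agree on the tub at (0.576,-0.122), so the wall target is (0.5035,-0.122). I'll move to hover there.

```bash
python3 -m crank '[{"hand":0,"dx":-0.04,"dy":0.01,"dz":0.01,"yaw":0},{"hand":0,"dx":-0.08,"dy":0.02,"dz":0.03,"yaw":0},{"hand":0,"dx":-0.115,"dy":0.029,"dz":0.05,"yaw":0},{"hand":0,"dx":-0.14,"dy":0.029,"dz":0.075,"yaw":0},{"hand":0,"dx":-0.14,"dy":0.029,"dz":0.09,"yaw":0},{"hand":0,"dx":-0.14,"dy":0.029,"dz":0.09,"yaw":0},{"hand":0,"dx":-0.14,"dy":0.029,"dz":0.09,"yaw":0}]'
python3 - <<'E'
from h import *
st=robot.get_state();c=robot.capture("wrist");s=robot.capture("side");print(st["time"],st["tcp_pos"])
T=np.array(st["tcp_pos"]);x,y=proj(s,T).astype(int)
for X in([.5035,-.122,.08],[.5765,-.122,.08]): print(proj(c,X,st),proj(s,X))
a=cv2.resize(c["frame"][120:320,150:350,::-1],(400,400),interpolation=2)
b=cv2.resize(s["frame"][y-40:y+40,x-40:x+40,::-1],(400,400),interpolation=2);cv2.imwrite("pics/w6.png",np.hstack([a,b]));print(x,y)
E
```

```text
time: 7.65
tcp_pos: [0.5038, -0.1203, 0.1926]
tcp_rot: [0.707, 0.708, -0.0, -0.001]
force: [-0.5, 0.1, -1.5]
finger_gap: 0.0271
gripper_force: 36.1
7.65 [ 0.50382328 -0.12032489  0.19263614]
[252.40049091 189.25662431] [253.12160449 192.68155501]
[332.19301843 189.45999759] [236.04913501 187.35932409]
253 165
```

View pics/w6.png

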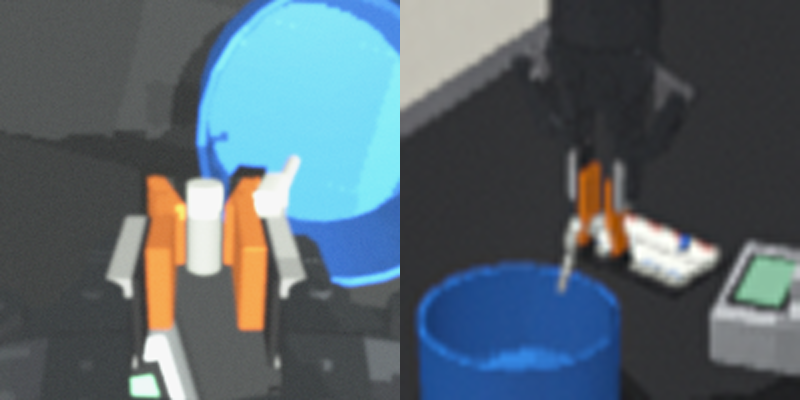

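The left half shows the rim's near edge under the pivot at (203,130). The right half shows the stem just above the tub, on its inner side. I'll descend.

```bash
python3 -m crank '[{"hand":0,"dx":0,"dy":0,"dz":0.02,"yaw":0},{"hand":0,"dx":0,"dy":0,"dz":0.045,"yaw":0},{"hand":0,"dx":0,"dy":0,"dz":0.07,"yaw":0},{"hand":0,"dx":0,"dy":0,"dz":0.085,"yaw":0},{"hand":0,"dx":0,"dy":0,"dz":0.093,"yaw":0},{"hand":0,"dx":0,"dy":0,"dz":0.093,"yaw":0},{"hand":0,"dx":0,"dy":0,"dz":0.093,"yaw":0}]'
python3 - <<'E'
from tub import *
s=robot.capture("side");t=robot.capture("top");st=robot.get_state();tub(t,None)
X=np.array([.5035,-.122,.09]);x,y=proj(s,X).astype(int);u,v=proj(t,X).astype(int)
b=cv2.resize(s["frame"][y-40:y+40,x-40:x+40,::-1],(400,400),interpolation=2);w=robot.capture("wrist")
a=cv2.resize(w["frame"][120:320,150:350,::-1],(400,400),interpolation=2);cv2.imwrite("pics/w7.png",np.hstack([a,b]))
E
```

```text
time: 8.45
tcp_pos: [0.5047, -0.1213, 0.1008]
tcp_rot: [0.707, 0.707, 0.001, 0.001]
force: [1.0, -1.1, -0.6]
finger_gap: 0.0269
gripper_force: 35.5Traceback (most recent call last):
  File "<stdin>", line 2, in <module>
  File "tub.py", line 6, in tub
    m=cv2.morphologyEx(m,cv2.MORPH_OPEN,np.ones((3,3))); cs=max(cv2.findContours(m,0,1)[0],key=cv2.contourArea)
                                                            ~~~^^^^^^^^^^^^^^^^^^^^^^^^^^^^^^^^^^^^^^^^^^^^^^^^
ValueError: max() iterable argument is empty
```

No contact force worth noting, and the top view of the tub is blocked by the arm. I'll release.

```bash
python3 -m crank '[{"hand":0.4,"dx":0,"dy":0,"dz":0,"yaw":0},{"hand":0.5,"dx":0,"dy":0,"dz":0,"yaw":0},{"hand":0.7,"dx":0,"dy":0,"dz":0,"yaw":0},{"hand":1,"dx":0,"dy":0,"dz":0,"yaw":0},{"hand":1,"dx":0,"dy":0,"dz":0,"yaw":0},{"hand":1,"dx":0,"dy":0,"dz":0,"yaw":0},{"hand":1,"dx":0,"dy":0,"dz":0,"yaw":0},{"hand":1,"dx":0,"dy":0,"dz":0,"yaw":0}]'
python3 - <<'E'
from h import *
s=robot.capture("side");w=robot.capture("wrist")
x,y=proj(s,[.5035,-.122,.09]).astype(int)
b=cv2.resize(s["frame"][y-40:y+40,x-40:x+40,::-1],(400,400),interpolation=2)
a=cv2.resize(w["frame"][120:320,150:350,::-1],(400,400),interpolation=2);cv2.imwrite("pics/w7.png",np.hstack([a,b]))
E
```

```text
time: 9.35
tcp_pos: [0.5039, -0.1216, 0.0998]
tcp_rot: [0.707, 0.707, 0.0, 0.0]
force: [-0.3, 0.1, 0.1]
finger_gap: 0.0854
gripper_force: 0.0
```

View pics/w7.png

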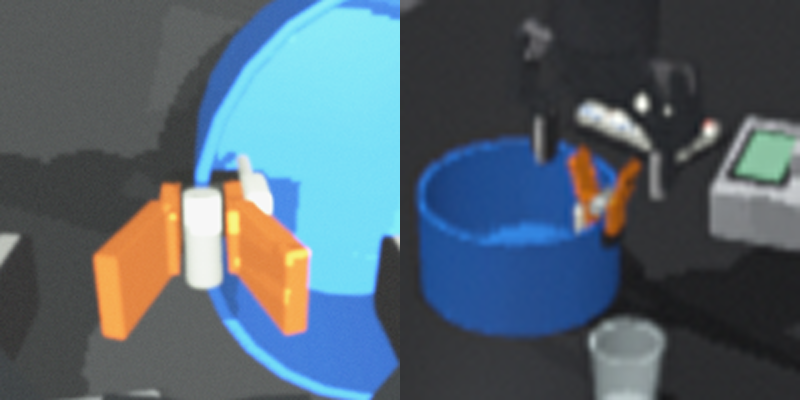

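The left half shows the clip sprung onto the rim at (203,215), with the white block and stem inside. The right half shows it upright with the handles spread. I'll back off straight up and go to the logger.

```bash
python3 -m crank '[{"hand":1,"dx":0,"dy":0,"dz":-0.03,"yaw":0},{"hand":1,"dx":0,"dy":0,"dz":-0.07,"yaw":0},{"hand":1,"dx":0,"dy":0,"dz":-0.12,"yaw":0},{"hand":0.5,"dx":-0.03,"dy":-0.03,"dz":-0.15,"yaw":0},{"hand":0,"dx":-0.06,"dy":-0.06,"dz":-0.16,"yaw":0},{"hand":0,"dx":-0.09,"dy":-0.09,"dz":-0.16,"yaw":0},{"hand":0,"dx":-0.128,"dy":-0.104,"dz":-0.16,"yaw":0},{"hand":0,"dx":-0.128,"dy":-0.104,"dz":-0.16,"yaw":0}]'
python3 - <<'E'
from h import *
import pickle
st=robot.get_state();c=robot.capture("wrist");print(st["time"],st["tcp_pos"])
for t in("switch_tip","switch","logger"): print(t,[(np.round(q["point"]).tolist(),round(q["p"],2),atz(c,q["point"],.1,st).round(3)) for q in robot.spot_in("wrist",t)[:3]])
pickle.dump((c,st),open("w8.pkl","wb"))
h=cv2.cvtColor(c["frame"],cv2.COLOR_RGB2HSV);m=(((h[...,0]<6)|(h[...,0]>174))&(h[...,1]>150)).astype(np.uint8)
n,l,s,ce=cv2.connectedComponentsWithStats(m)
for i in range(1,n):
    if s[i,4]>15: print(s[i],ce[i],atz(c,ce[i],.1,st))
cv2.imwrite("pics/w8.png",cv2.resize(c["frame"][...,::-1],(800,600)))
E
```

```text
time: 10.25
tcp_pos: [0.3982, -0.2529, 0.2602]
tcp_rot: [0.708, 0.706, -0.001, 0.001]
force: [-0.0, 0.6, -0.4]
finger_gap: 0.0126
gripper_force: 0.0
10.25 [ 0.39822272 -0.25286565  0.26023879]
switch_tip [([244.0, 243.0], 0.56, array([ 0.388, -0.331,  0.1  ]))]
switch [([245.0, 243.0], 0.6, array([ 0.39, -0.33,  0.1 ])), ([356.0, 56.0], 0.5, array([ 0.507, -0.123,  0.1  ])), ([383.0, 234.0], 0.41, array([ 0.553, -0.323,  0.1  ]))]
logger [([252.0, 304.0], 0.75, array([ 0.397, -0.418,  0.1  ])), ([279.0, 204.0], 0.67, array([ 0.427, -0.284,  0.1  ]))]
[239 242   8  19 116] [241.82758621 251.12068966] [ 0.3856186 -0.3407948  0.1      ]
```

View pics/w8.png

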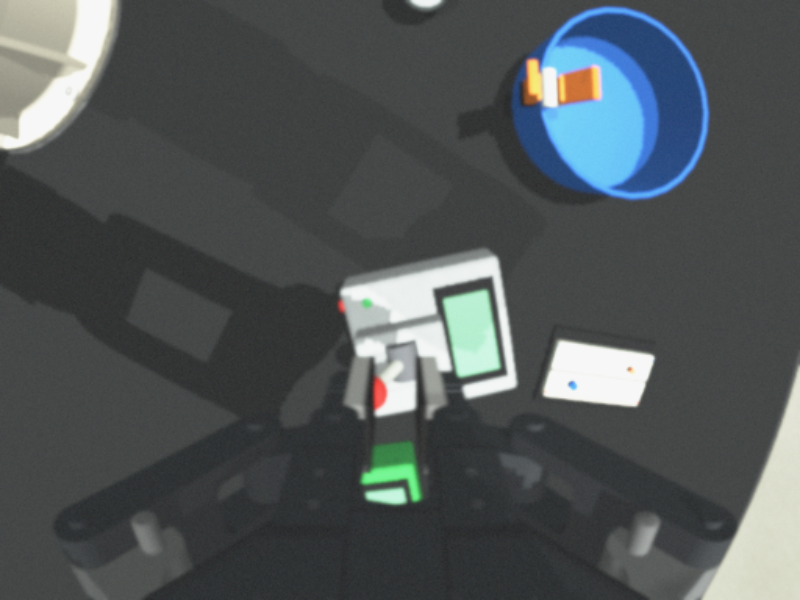

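The clip is still upright on the rim at (560,85). The logger spans (345,255)–(515,415), turned about +10°. Its ball at (372,390) is half hidden by a finger, so I'll triangulate it from the earlier pictures.

Run:
```python
from h import *
import pickle
C=pickle.load(open("C.pkl","rb")); w1,s1=pickle.load(open("w1.pkl","rb")); w8,s8=pickle.load(open("w8.pkl","rb"))
def red(c,near):
    h=cv2.cvtColor(c["frame"],cv2.COLOR_RGB2HSV);m=(((h[...,0]<6)|(h[...,0]>174))&(h[...,1]>150)).astype(np.uint8)
    n,l,s,ce=cv2.connectedComponentsWithStats(m); i=1+np.linalg.norm(ce[1:]-near,axis=1).argmin(); return ce[i]
a,b,t=red(w1,(287,303)),red(C["side"],(308,168)),red(C["top"],(336,225));print(a,b,t)
ra,rb,rt=ray(w1,a,s1),ray(C["side"],b),ray(C["top"],t)
for p,q in((ra,rb),(ra,rt),(rb,rt)): print(meet(p,q))
k=.64
print("corners",[atz(w8,(x*k,y*k),.045,s8).round(4)[:2].tolist() for x,y in((345,292),(498,258),(515,385))])
print("base",atz(w8,(402*k,358*k),.06,s8), "base w1",atz(w1,(472*k,438*k),.06,s1))
```

```text
[286.6        303.80425532] [307.83333333 168.05555556] [336.         224.66666667]
(array([ 0.38003554, -0.33013615,  0.12016628]), np.float64(0.0016089256879941788))
(array([ 0.37920149, -0.33210945,  0.11810527]), np.float64(0.0009052362292203785))
(array([ 0.37991153, -0.33150125,  0.11911394]), np.float64(0.0027703385035547836))
corners [[0.3583, -0.2794], [0.4806, -0.2517], [0.5034, -0.364]]
base [ 0.40379668 -0.33029465  0.06      ] base w1 [ 0.40822556 -0.33391642  0.06      ]
```

Ball at (0.380,-0.331,0.119), logger yaw about 12°. I'll place the shut fingers behind the ball, turned by 12°.

```bash
python3 -m crank '[{"hand":0,"dx":-0.04,"dy":-0.026,"dz":0,"yaw":-0.067},{"hand":0,"dx":-0.075,"dy":-0.05,"dz":0.02,"yaw":-0.133},{"hand":0,"dx":-0.089,"dy":-0.059,"dz":0.055,"yaw":-0.133},{"hand":0,"dx":-0.089,"dy":-0.059,"dz":0.09,"yaw":-0.133},{"hand":0,"dx":-0.089,"dy":-0.059,"dz":0.13,"yaw":-0.133},{"hand":0,"dx":-0.089,"dy":-0.059,"dz":0.153,"yaw":-0.133},{"hand":0,"dx":-0.089,"dy":-0.059,"dz":0.153,"yaw":-0.133},{"hand":0,"dx":-0.089,"dy":-0.059,"dz":0.153,"yaw":-0.133}]'
python3 - <<'E'
from h import *
st=robot.get_state();c=robot.capture("wrist");R=Ro.from_quat(st["tcp_rot"]).as_matrix();p=np.array(st["tcp_pos"])
print(R.round(3),"ball in tool",R.T@(np.array([.3797,-.331,.119])-p),"pivot in tool",R.T@(np.array([.406,-.326,.071])-p))
h=cv2.cvtColor(c["frame"],cv2.COLOR_RGB2HSV);m=(((h[...,0]<6)|(h[...,0]>174))&(h[...,1]>150)).astype(np.uint8)
n,l,s,ce=cv2.connectedComponentsWithStats(m)
for i in range(1,n):
    if s[i,4]>25: print(s[i],atz(c,ce[i],.119,st))
E
```

```text
time: 11.25
tcp_pos: [0.3416, -0.338, 0.107]
tcp_rot: [0.629, 0.778, 0.0, -0.0]
force: [-0.5, -0.1, 1.0]
finger_gap: -0.0
gripper_force: 0.0
[[-0.209  0.978 -0.001]
 [ 0.978  0.209  0.001]
 [ 0.001 -0.    -1.   ]] ball in tool [-0.00112886  0.03871658 -0.0120393 ] pivot in tool [-0.00177569  0.06549866  0.0359502 ]
[275 143  10  15 121] [ 0.34257381 -0.28671646  0.119     ]
[ 305  230   47   42 1499] [ 0.37905966 -0.32999504  0.119     ]
```

```bash
python3 -m crank '[{"hand":0,"dx":-0.001,"dy":0.015,"dz":0,"yaw":0},{"hand":0,"dx":-0.001,"dy":0.027,"dz":0,"yaw":0},{"hand":0,"dx":-0.001,"dy":0.039,"dz":0,"yaw":0},{"hand":0,"dx":-0.001,"dy":0.05,"dz":0,"yaw":0},{"hand":0,"dx":-0.001,"dy":0.06,"dz":0,"yaw":0},{"hand":0,"dx":-0.001,"dy":0.066,"dz":0,"yaw":0},{"hand":0,"dx":-0.001,"dy":0.068,"dz":0,"yaw":0},{"hand":0,"dx":-0.001,"dy":0.068,"dz":0,"yaw":0}]'
cat > ball.py <<'E'
from h import *
st=robot.get_state();c=robot.capture("wrist");R=Ro.from_quat(st["tcp_rot"]).as_matrix()
h=cv2.cvtColor(c["frame"],cv2.COLOR_RGB2HSV);m=(((h[...,0]<6)|(h[...,0]>174))&(h[...,1]>150)).astype(np.uint8)
n,l,s,ce=cv2.connectedComponentsWithStats(m)
print("tcp",st["tcp_pos"],"t",st["time"])
for i in range(1,n):
    if s[i,4]>25: X=atz(c,ce[i],.119,st); print(s[i],X,"s from pivot",(X-np.array([.406,-.326,.119]))@np.array([.978,.208,0]))
E
python3 ball.py
```

```text
time: 12.1
tcp_pos: [0.4059, -0.3257, 0.1065]
tcp_rot: [0.629, 0.778, -0.001, -0.002]
force: [-10.9, -5.9, 4.7]
finger_gap: 0.0001
gripper_force: 6.6
tcp [ 0.40589761 -0.32567834  0.10649597] t 12.1
[190 143   5  13  41] [ 0.36855121 -0.28185393  0.119     ] s from pivot -0.027442532774112755
[ 281  227   47   48 1642] [ 0.43026414 -0.31937434  0.119     ] s from pivot 0.02510846734287761
```

The ball is at +0.025 m, close to the stop. I'll nudge it slightly, then back away and check.

```bash
python3 -m crank '[{"hand":0,"dx":0,"dy":0.002,"dz":0,"yaw":0},{"hand":0,"dx":0,"dy":0.002,"dz":0,"yaw":0},{"hand":0,"dx":0,"dy":-0.02,"dz":0,"yaw":0},{"hand":0,"dx":0,"dy":-0.04,"dz":-0.03,"yaw":0},{"hand":0,"dx":0,"dy":-0.04,"dz":-0.08,"yaw":0},{"hand":0,"dx":0,"dy":-0.04,"dz":-0.12,"yaw":0},{"hand":0,"dx":0,"dy":-0.04,"dz":-0.12,"yaw":0},{"hand":0,"dx":0,"dy":-0.04,"dz":-0.12,"yaw":0}]'
python3 ball.py
python3 - <<'E'
from h import *
w=robot.capture("wrist");s=robot.capture("side")
a=cv2.resize(w["frame"][...,::-1],(400,300));b=cv2.resize(s["frame"][140:230,190:310,::-1],(400,300),interpolation=2);cv2.imwrite("pics/w9.png",np.hstack([a,b]))
E
```

```text
time: 12.95
tcp_pos: [0.3692, -0.3341, 0.2277]
tcp_rot: [0.629, 0.777, 0.0, 0.001]
force: [-0.7, 0.1, -0.4]
finger_gap: 0.0002
gripper_force: 0.0
tcp [ 0.36915376 -0.33407735  0.22773185] t 12.95
[243 130   5  10  47] [ 0.35303593 -0.28916266  0.119     ] s from pivot -0.04413669005371229
[309 175  26  28 546] [ 0.42950783 -0.32114624  0.119     ] s from pivot 0.024000242178088868
```

View pics/w9.png

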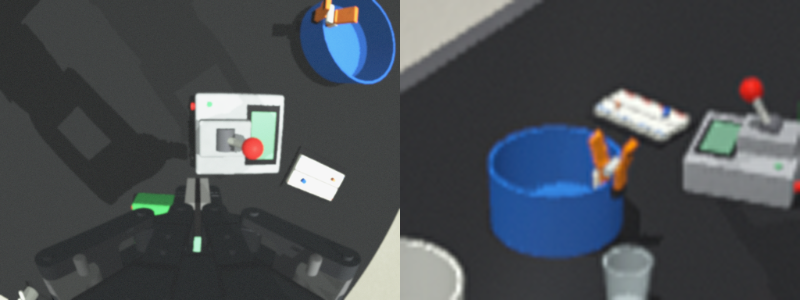

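The ball at (252,148) now leans over the screen, having travelled 51 mm of a possible 53 mm. The clip stands upright on the rim with its probe inside, and the gripper is clear of everything. I'll hand in the job.

```bash
python3 -c "
from cell import robot
print(robot.finish_job())"
```

```text
the job is handed in; nothing more can be done
None
```

The clip is on the blue tub's rim, upright with its probe inside, and the logger's toggle is pushed over to on; I handed the job in at about 13 s, and no verdict was reported back.

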